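# Brush the scrap off the rivet-setting die bed

## Robot

A 7-joint arm with a two-finger parallel gripper is mounted at the origin on the work surface. World frame = base frame: x ahead of the robot, y to its left, z up, the work surface at z = 0. Lengths are in m, angles in rad, forces in N, time in s.
With the tool pointing down it reaches from about 0.35 to 0.9 m from the base axis. Payload 8.1 kg.
Tool frame: the origin (TCP) lies on the centre line of the jaws, within the pads' length; the fingertips stand 14 mm ahead of it and the grasp point (between the pads) lies 5 mm behind it (r.tips_ahead is the distance from the TCP to the fingertips, in m); z points along the fingers, y is the direction in which the jaws open and shut (so a half turn about z gives the same grasp; the last joint's range is limited). The gripper opens to 85 mm and grips with 20 to 120 N. Pads are 22 mm wide; open, the fingers measure 114 mm over their backs; the gripper's body (76 mm by 85 mm) begins 54 mm behind the grasp point. The pads swing forward as they close: fully open they stand 13 mm farther back than shut.
Start: joints at [1.159, 0.434, 0.025, 1.573, -0.012, 1.134, -0.075], TCP at [0.19, -0.595, 0.245] pointing down, gripper open.
Joint ranges: [-2.62, 2.62], [-0.44, 2.09], [-1.27, 1.32], [0.08, 2.57], [-1.32, 4.46], [0.12, 2], [-2.74, 2.74]. Speed limits (rad/s): [2.22, 2.22, 3.01, 3.01, 3.14, 3.14, 3.14].

## Interface

Orientations are given as a rotation vector (axis times angle).
In Python, from station import r gives the robot as it stands.
- The arm moves only by the tool apply_moves, never from a script. Its argument "moves" is one flat list of numbers, 7 for each row, row after row: the shift along the tool's x, y, z each as a share of 50 mm, from -1 to 1, then the turn, a rotation vector about the tool's x, y, z each as a share of 8 degrees, from -1 to 1, then the closure, from 0 (fully open) to 1 (shut). In form: [tx, ty, tz, ax, ay, az, hand, tx, ty, tz, ax, ay, az, hand, ...]. A call has 1 to 20 rows; each row shifts and turns the pose as measured when the row begins, along the tool's axes as they then stand; what a row does not reach is not made up. A row lasts 1/8 s, in which the tool goes at most 62.5 mm and 10.7 degrees, less where a joint would pass 70% of its speed; a pose out of reach is approached as far as the arm can. A call with a number of a shift or a turn outside -1 to 1 is refused whole. A call with a gripper value outside its range is refused whole. The fingers move at their own pace and stop on an object; "grip_force" is the grip in N (left out, the last holds). Time passes only in rows, so rows that do not move let the fingers close. It gives the time, the measured TCP pose, the force and the opening at its end, in the units of the state.
- r.get_state(): the state, without advancing time (a new reading comes with each control period).
- r.get_image(name): name is "side" or "top"; returns (picture, depth): 420x560x3 uint8, blue, green, red; 420x560 float32, m along the optical axis (not along the pixel's ray), 0 where there is no reading.
- r.camera_model(name): a dict with "intrinsics" (3x3 intrinsics, pixels), "position" and "orientation" of the camera in the world. Camera axes: x right, y down, z forward; pixel columns grow to the right and rows downward; lengths in m; the calibration is good to about 2 mm. A picture is of the moment at which its call begins. camera_model takes no time and is no camera call.
- r.job_done(): hands the job in, once; it reports no verdict.
Trained networks look in the newest picture that a camera, given by its name, has taken for a name from the list of things; names that differ only in an ending like _2 or _b are one class to them, and where a whole thing is asked for, a point or a joint stands for the part that bears it (a point fixed in the world has none). Each returns a list of dicts, best first, with "p" (0 to 1); they miss things now and then, are a little off and sometimes report something else, mostly with a low value. They report only what shows in the picture. A call takes as long as a camera call. They do not tell look-alikes from the thing itself.
- r.find_in(camera, name): "centre" ([column, row] in pixels, amid what is visible of it).
- r.tip_of(camera, name): "centre" ([column, row] in pixels: a listed point, or the origin of a listed thing).
The state is a dict: "t": time; "joints": joint angles; "joint_vel": joint speeds; "joint_torque": joint torques, N m; "eef_pos": TCP position; "orientation": TCP orientation; "contact_force": force on the tool from outside, world axes, zero at the start; "moment": the same for the moment, N m; "width": finger opening in m.
Only numpy, scipy, OpenCV 4.12 (cv2) and the standard library are available. Lean on these libraries where they do the work, as an engineer would, in place of code of your own. Each camera call takes 0.05 s, during which the arm holds its last target. There are 200 camera calls.

## Task

Two spoiled pieces, a brass angle and a copper slug, lie on the steel die bed. Pick up the upright hand brush, sweep both pieces with it off the edge of the bed into the red scrap tray (not the black rivet bin on the other side), keeping the gripper off the pieces, then stand the brush on its bristles on the bench where it came from and let go.

Things in the scene. Friction and masses are not known exactly. Their poses are not given: they have to be found in the camera images.
- brush: Loose hand brush, 0.24 kg, standing on its bristles on the bench; origin at the bristle tips' centre, z up. Black bristles (rigid) 130 (x) x 28 (y) x 27 high; brown wooden block 134 x 34, 27 to 47 mm up; above it a pale upright grip 42 (x) x 24 (y), 47 to 121 mm up, blue band on top. Grip it across its 24 mm (its y), about 90 mm up; sweep along its y.
- scrap_a: Loose L-shaped brass offcut, 32 x 26 x 18 mm high, 60 g, lying on the fixed steel die bed, whose flat top (240 x 240 mm) is 45 mm above the bench. Origin at mid-height; no part is more than 24 mm from it. A fixed dark die, 44 mm across and 38 high, stands on the bed's far (+x) half, 88 mm from the bed's x centre; both pieces start 10 to 60 mm to -x of that centre.
- scrap_b: Loose copper slug (two pressed discs, slightly offset), about 30 mm across, 18 mm high, 60 g, lying on the same die bed; origin at mid-height near its centre, no part more than 20 mm from it horizontally.
- tray: Fixed red open tray, 240 (x) x 130 (y) x 26 mm high, walls 4; origin under its centre, z up. It lies at the die bed's +y or -y end (a like black bin at the other); the bed is on the side where the scrap starts. The bed shares the tray's axes and x centre; its near edge overhangs the tray wall, 53 mm along y from the tray's origin; bed centre 173 mm. Scrap pushed over that edge drops in.
Things that resemble listed ones, but are neither listed nor needed, are in the scene too. What is shaped like the scrap_a but green or turquoise is not meant.

How it is judged:
By the outcome, as a careful person would: the job done as asked, in the order asked, and still so for the second after the job is handed in, with the robot touching nothing.
It also fails if it takes over 51 s, if anything falls off the work surface, if the arm or the gripper's body presses on something with over 40 N, if the wrist force passes 120 N, or if a joint passes its speed limit or range.

## Working session

There is one attempt and no reset: what is moved stays moved. The work goes in short steps, Python scripts to look and compute and a tool call to move; the robot and the scene stay as the last step left them, time stands still between calls to the robot, and variables do not carry over. Pictures are saved under pics/ and viewed, about 8 in all and at most 12, crops included, and the job is handed in when it is done.

Besides the shell and the picture viewer there is one more tool, called after "Emit:" in YAML: its name, and indented under it one key for each argument. apply_moves: Moves the arm, as the interface text tells. Its arguments: {"type":"object","properties":{"moves":{"type":"array"},"grip_force":{"type":"number"}},"required":["moves"]}

```bash
mkdir -p pics; ls; cat > h.py <<'E'
import numpy as np, cv2
from scipy.spatial.transform import Rotation as R
from station import r
def cam(n):
    m=r.camera_model(n); K=np.array(m["intrinsics"]); p=np.array(m["position"]); o=np.array(m["orientation"])
    Rm=o if o.shape==(3,3) else (R.from_rotvec(o) if o.size==3 else R.from_quat(o)).as_matrix()
    return K,p,Rm
def world(n,D):
    K,p,Rm=cam(n); v,u=np.mgrid[0:D.shape[0],0:D.shape[1]]
    c=np.stack([(u-K[0,2])/K[0,0]*D,(v-K[1,2])/K[1,1]*D,D],-1)
    return c@Rm.T+p
def px(n,X):
    K,p,Rm=cam(n); c=(np.atleast_2d(X)-p)@Rm; q=c@K.T; return q[:,:2]/q[:,2:]
E
python3 - <<'E'
from h import *
for n in("side","top"):
    print(r.camera_model(n))
    im,D=r.get_image(n); cv2.imwrite(f"pics/{n}0.png",im); np.savez(f"/tmp/{n}0.npz",im=im,D=D,W=world(n,D))
    W=world(n,D)
    for k in("brush","scrap_a","scrap_b","tray"):
        for d in r.find_in(n,k)[:5]:
            c=d["centre"]; print(n,k,np.round(c),round(d["p"],2),W[int(c[1]),int(c[0])].round(3))
s=r.get_state(); print(s)
E
```

```text
pics
{'intrinsics': array([[417.53193541,   0.        , 285.10879842],
       [  0.        , 417.53193541, 209.38925965],
       [  0.        ,   0.        ,   1.        ]]), 'position': array([ 0.20920179, -0.5217001 ,  0.44058268]), 'orientation': array([-2.08137572,  0.44812571, -0.2707037 ])}
side brush [236. 157.] 0.55 [0.479 0.325 0.046]
side scrap_a [276. 287.] 0.85 [ 0.399 -0.088  0.016]
side scrap_a [379. 250.] 0.81 [ 0.56  -0.117  0.057]
side scrap_a [297. 346.] 0.63 [ 0.38  -0.202  0.018]
side scrap_a [346. 223.] 0.57 [ 0.548 -0.039  0.063]
side scrap_a [257. 254.] 0.5 [0.405 0.005 0.012]
side scrap_b [276. 287.] 0.85 [ 0.399 -0.088  0.016]
side scrap_b [379. 250.] 0.81 [ 0.56  -0.117  0.057]
side scrap_b [297. 346.] 0.63 [ 0.38  -0.202  0.018]
side scrap_b [346. 223.] 0.57 [ 0.548 -0.039  0.063]
side scrap_b [257. 254.] 0.5 [0.405 0.005 0.012]
side tray [427. 324.] 0.71 [ 0.57  -0.228  0.003]
{'intrinsics': array([[489.66430893,   0.        , 281.5402237 ],
       [  0.        , 489.66430893, 207.66600626],
       [  0.        ,   0.        ,   1.        ]]), 'position': 
[... 637 characters left out ...]
6 0.323 0.085]
{'t': 0.5, 'joints': array([ 1.15939157,  0.4345496 ,  0.02500677,  1.57324697, -0.01160838,
        1.13399144, -0.07508895]), 'joint_vel': array([-0.00068836,  0.00016865, -0.00020509,  0.00092895,  0.00104353,
       -0.00077156,  0.00040585]), 'joint_torque': array([-1.52286204e-03, -6.69754887e+01,  1.02275155e+00, -3.16329503e+01,
        1.54109462e-02,  3.39807724e-03, -2.86466684e-05]), 'eef_pos': array([ 0.18991833, -0.59543482,  0.24527388]), 'orientation': array([-3.10419315e+00, -4.83006732e-01,  3.13989132e-05]), 'contact_force': array([-0.40513551, -0.49356735,  0.77953688]), 'moment': array([-0.00948764,  0.01031909, -0.06464873]), 'width': 0.08553136839419137}
```

View pics/top0.png

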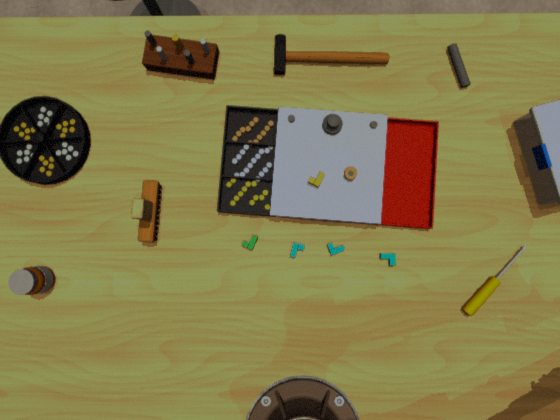

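View pics/side0.png

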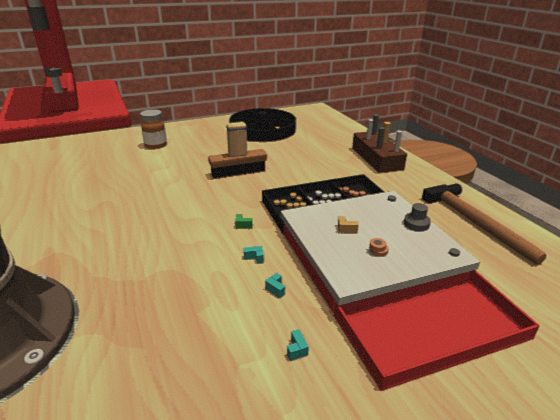

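The top view shows the brush at (148,211), the brass angle at (317,180), the copper slug at (350,173), the red tray at (410,172) on the -y side, and the black bin at (248,160) on the +y side. The look-alikes for scrap_a are green at (250,243) and turquoise at (297,249), (335,249) and (388,259), all on the bench. The real pieces are the brass and copper ones on the bed. The red tray is the goal, so I sweep toward -y.

```bash
python3 - <<'E'
from h import *
z=np.load("/tmp/top0.npz"); im,D,W=z["im"],z["D"],z["W"]
def box(m,name,tag=""):
    P=W[m]; q=cv2.minAreaRect(P[:,:2].astype(np.float32)); print(name,m.sum(),"c",np.round(q[0],4),"size",np.round(q[1],3),"ang",round(q[2],1),"mean",P.mean(0).round(4),"zmed",np.median(P[:,2]).round(4))
v,u=np.mgrid[0:420,0:560]
hsv=cv2.cvtColor(im,cv2.COLOR_BGR2HSV)
reg=lambda a,b,c,d:(u>=a)&(u<=b)&(v>=c)&(v<=d)&(D>0)
Z=W[...,2]
B=reg(120,172,170,250)
box(B&(Z>.112)&(Z<.14),"grip top"); box(B&(Z>.038)&(Z<.056),"block")
bed=reg(262,395,100,228)&(Z>.04)&(Z<.05)&(hsv[...,1]<60); box(bed,"bed")
red=reg(380,442,110,232)&(hsv[...,1]>150)&((hsv[...,0]<8)|(hsv[...,0]>172)); box(red&(Z<.012),"red floor");box(red&(Z>.018),"red wall")
box(reg(302,330,168,190)&(Z>.056)&(Z<.07),"brass"); box(reg(340,362,163,184)&(Z>.056)&(Z<.07),"copper")
box(reg(318,346,108,138)&(Z>.07),"die"); print("maxz die",Z[reg(318,346,108,138)].max(), "studs",Z[reg(284,298,112,124)].max(),Z[reg(367,380,118,130)].max(), W[118,291],W[125,373])
c=np.vstack([im[165:255,115:175]]); a=cv2.resize(c,None,fx=4,fy=4,interpolation=3)[:360]
b=cv2.resize(im[100:235,215:445],None,fx=2.3,fy=2.3,interpolation=3)
o=np.zeros((360,a.shape[1]+b.shape[1],3),np.uint8); o[:a.shape[0],:a.shape[1]]=a; o[:b.shape[0],a.shape[1]:]=b; cv2.imwrite("pics/crop1.png",o); print(o.shape)
s=np.load("/tmp/side0.npz"); W2=s["W"]; v,u=np.mgrid[0:420,0:560]
h2=cv2.cvtColor(s["im"],cv2.COLOR_BGR2HSV)
m=(u>205)&(u<272)&(v>118)&(v<180)&(W2[...,2]>.115)&(W2[...,2]<.14); P=W2[m]; print("side griptop",P.mean(0),P.min(0),P.max(0))
for n,(a,b,c,d) in {"brass":(330,364,212,238),"copper":(366,392,234,260)}.items():
    m=(u>a)&(u<b)&(v>c)&(v<d)&(W2[...,2]>.056)&(W2[...,2]<.07); P=W2[m]; print("side",n,m.sum(),P.mean(0).round(4),P.min(0).round(4),P.max(0).round(4))
E
```

```text
grip top 255 c [0.4881 0.3335] size [0.024 0.042] ang 85.7 mean [0.4878 0.3325 0.1195] zmed 0.1197
block 750 c [0.4883 0.334 ] size [0.035 0.134] ang 85.5 mean [0.4868 0.3311 0.0461] zmed 0.0462
bed 11233 c [ 0.5884 -0.0597] size [0.24  0.241] ang 85.3 mean [ 0.5845 -0.0593  0.0448] zmed 0.0448
red floor 4886 c [ 0.5719 -0.2408] size [0.107 0.237] ang 85.2 mean [ 0.5737 -0.2417  0.004 ] zmed 0.004
red wall 396 c [ 0.5725 -0.2403] size [0.112 0.239] ang 85.2 mean [ 0.5634 -0.2681  0.0244] zmed 0.0248
brass 126 c [ 0.5573 -0.0308] size [0.025 0.032] ang 63.2 mean [ 0.5533 -0.032   0.0627] zmed 0.0627
copper 118 c [ 0.5661 -0.1033] size [0.026 0.025] ang 30.4 mean [ 0.5656 -0.1035  0.0625] zmed 0.063
die 130 c [ 0.6749 -0.0664] size [0.024 0.025] ang 25.9 mean [ 0.6744 -0.0664  0.0811] zmed 0.0817
maxz die 0.08682737299825649 studs 0.05339937705757625 0.05325536056909108 [0.68909977 0.02195255 0.04967547] [ 0.67200873 -0.15596076  0.05225777]
(360, 769, 3)
side griptop [0.48569506 0.32696485 0.11879364] [0.46616641 0.31570047 0.11502095] [0.50597349 0.34185886 0.12158197]
side brass 168 [ 0.5522 -0.0372  0.0612] [ 0.5379 -0.0518  0.0562] [ 0.5697 -0.0148  0.0644]
side copper 178 [ 0.5637 -0.1082  0.0614] [ 0.5521 -0.1188  0.0564] [ 0.5787 -0.0923  0.0642]
```

View pics/crop1.png

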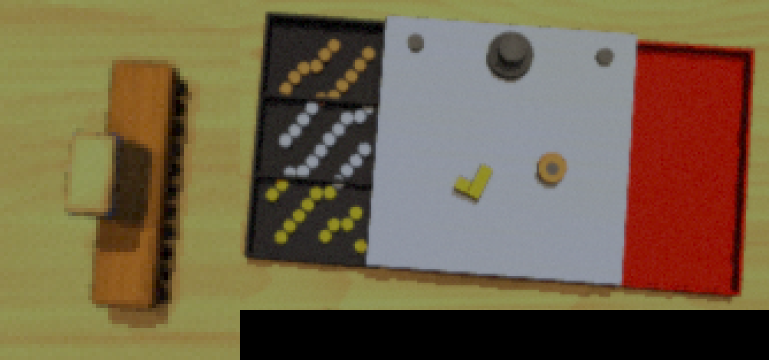

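```bash
cat >> h.py <<'E'
def plan(goal_p, goal_yaw_y=None, n=10, hand=0., turn=None):
    """rows from the present pose to goal; goal_yaw_y: world heading (deg) of tool y; turn: signed world turn override"""
    s=r.get_state(); p=np.array(s["eef_pos"]); M=R.from_rotvec(s["orientation"]).as_matrix()
    # residual tilt put right, then yaw
    y=np.degrees(np.arctan2(M[1,1],M[0,1])); g=y if goal_yaw_y is None else goal_yaw_y
    t=(g-y+180)%360-180 if turn is None else turn
    Mv=R.from_euler("z",t,degrees=True).as_matrix()@M
    a=np.radians(y+t); yy=np.array([np.cos(a),np.sin(a),0]); zz=np.array([0,0,-1.]); G=np.stack([np.cross(yy,zz),yy,zz],1)
    tilt=R.from_matrix(Mv.T@G).as_rotvec(degrees=True)
    d=(np.array(goal_p)-p)/n; rows=[]
    for i in range(n):
        Mi=R.from_euler("z",t*i/n,degrees=True).as_matrix()@M
        rows.append([*np.round(Mi.T@d/.05,2),*np.round([tilt[0]/n/8,tilt[1]/n/8,-t/n/8],2),hand])
    print("now",p.round(4),"yaw_y",round(y,1),"turn",round(t,1),"tilt",tilt.round(2)); 
    for q in rows: print(", ".join(f"{x+0:g}" for x in q)+",")
E
python3 -c "
from h import *
plan([.5,-.12,.245],n=11,turn=80)"
```

```text
now [ 0.1899 -0.5954  0.2453] yaw_y -72.3 turn 80 tilt [-0.  0.  0.]
0.8, -0.65, 0, 0, 0, -0.91, 0,
0.88, -0.55, 0, 0, 0, -0.91, 0,
0.94, -0.43, 0, 0, 0, -0.91, 0,
0.98, -0.31, 0, 0, 0, -0.91, 0,
1.02, -0.18, 0, 0, 0, -0.91, 0,
1.03, -0.05, 0, 0, 0, -0.91, 0,
1.03, 0.08, 0, 0, 0, -0.91, 0,
1.01, 0.21, 0, 0, 0, -0.91, 0,
0.98, 0.34, 0, 0, 0, -0.91, 0,
0.93, 0.46, 0, 0, 0, -0.91, 0,
0.86, 0.57, 0, 0, 0, -0.91, 0,
```

Emit:
apply_moves:
  moves: [0.8, -0.65, 0, 0, 0, -0.9, 0, 0.88, -0.55, 0, 0, 0, -0.9, 0, 0.94, -0.43, 0, 0, 0, -0.9, 0, 0.98, -0.31, 0, 0, 0, -0.9, 0, 1, -0.18, 0, 0, 0, -0.9, 0, 1, -0.05, 0, 0, 0, -0.9, 0, 1, 0.08, 0, 0, 0, -0.9, 0, 1, 0.2, 0, 0, 0, -0.9, 0, 0.98, 0.34, 0, 0, 0, -0.9, 0, 0.93, 0.46, 0, 0, 0, -0.9, 0, 0.86, 0.57, 0, 0, 0, -0.9, 0]

```text
t: 1.88
eef_pos: [0.4998, -0.1103, 0.2457]
orientation: [2.038, 2.382, -0.004]
contact_force: [0.5, -0.4, -0.2]
width: 0.0851
```

```bash
python3 -c "
from h import *
s=r.get_state();print(s['t'],s['joints'].round(2))
plan([.487,.331,.20],85.5,n=11)"
```

```text
1.875 [ 0.51  0.3  -0.51  1.82  0.17  1.07  0.1 ]
now [ 0.4998 -0.1103  0.2457] yaw_y 8.9 turn 76.6 tilt [ 0.14  0.41 -0.  ]
0.8, 0.1, 0.08, 0, 0, -0.87, 0,
0.78, 0.2, 0.08, 0, 0, -0.87, 0,
0.75, 0.29, 0.08, 0, 0, -0.87, 0,
0.71, 0.38, 0.08, 0, 0, -0.87, 0,
0.66, 0.46, 0.08, 0, 0, -0.87, 0,
0.6, 0.54, 0.08, 0, 0, -0.87, 0,
0.53, 0.61, 0.08, 0, 0, -0.87, 0,
0.45, 0.67, 0.08, 0, 0, -0.87, 0,
0.37, 0.71, 0.08, 0, 0, -0.87, 0,
0.28, 0.75, 0.08, 0, 0, -0.87, 0,
0.18, 0.78, 0.08, 0, 0, -0.87, 0,
```

Emit:
apply_moves:
  moves: [0.8, 0.1, 0.08, 0, 0, -0.87, 0, 0.78, 0.2, 0.08, 0, 0, -0.87, 0, 0.75, 0.29, 0.08, 0, 0, -0.87, 0, 0.71, 0.38, 0.08, 0, 0, -0.87, 0, 0.66, 0.46, 0.08, 0, 0, -0.87, 0, 0.6, 0.54, 0.08, 0, 0, -0.87, 0, 0.53, 0.61, 0.08, 0, 0, -0.87, 0, 0.45, 0.67, 0.08, 0, 0, -0.87, 0, 0.37, 0.71, 0.08, 0, 0, -0.87, 0, 0.28, 0.75, 0.08, 0, 0, -0.87, 0, 0.18, 0.78, 0.08, 0, 0, -0.87, 0]

```text
t: 3.25
eef_pos: [0.4803, 0.3455, 0.1994]
orientation: [0.058, 3.13, -0.01]
contact_force: [0.6, -0.2, -0.3]
width: 0.0853
```

```bash
python3 -c "
from h import *
s=r.get_state();print(s['t'],s['joints'].round(2))
plan([.487,.331,.17],85.5,n=2)
im,D=r.get_image('side');W=world('side',D)
v,u=np.mgrid[0:420,0:560]
m=(u>195)&(u<280)&(v>110)&(v<185)
for lo,hi in((.114,.126),(.038,.052)):
    k=m&(W[...,2]>lo)&(W[...,2]<hi)&(W[...,1]>.29)&(W[...,1]<.38);P=W[k];q=cv2.minAreaRect(P[:,:2].astype(np.float32));print(k.sum(),P.mean(0),q)
cv2.imwrite('pics/s1.png',cv2.resize(im[60:240,130:370],None,fx=3,fy=3))"
```

```text
3.25 [-0.15  0.56 -0.85  1.67  0.48  1.12  0.4 ]
now [0.4803 0.3455 0.1994] yaw_y 87.9 turn -2.4 tilt [-0.34  0.64  0.  ]
-0.07, -0.14, 0.3, -0.02, 0.04, 0.15, 0,
-0.07, -0.14, 0.3, -0.02, 0.04, 0.15, 0,
107 [0.485583   0.32680058 0.11830073] ((0.486377477645874, 0.32926711440086365), (0.02240634337067604, 0.040784720331430435), 87.21044158935547)
457 [0.48303052 0.32374559 0.04460612] ((0.4868081212043762, 0.3301389515399933), (0.03618539124727249, 0.13295474648475647), 84.96227264404297)
```

View pics/s1.png

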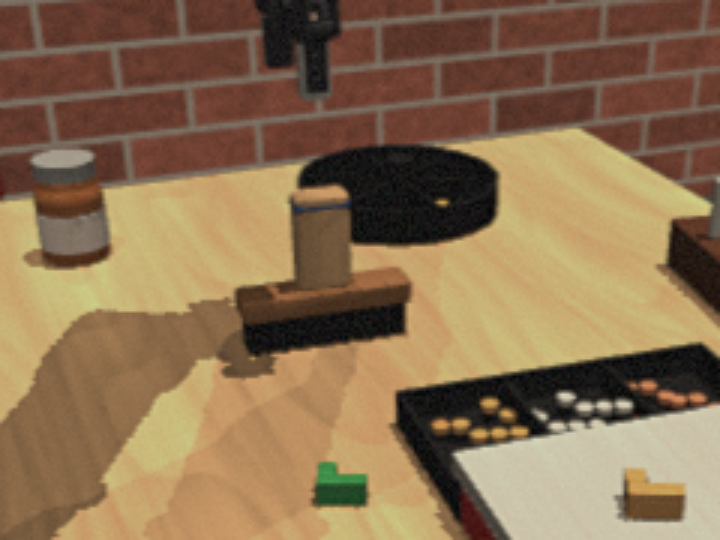

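The side crop shows the brush upright at crop pixel (320,270), with the gripper above and behind it. Both cameras agree on the brush to within 3 mm, at (0.487, 0.332) and yaw -4.6°. I'll align there and descend.

Emit:
apply_moves:
  moves: [-0.07, -0.14, 0.3, -0.02, 0.04, 0.15, 0, -0.07, -0.13, 0.3, -0.02, 0.04, 0.15, 0, 0, 0, 0, 0, 0, 0, 0]

```text
t: 3.68
eef_pos: [0.4856, 0.3351, 0.1664]
orientation: [-0.115, -3.136, -0.004]
contact_force: [-0.3, -0.6, 1.1]
width: 0.0854
```

```bash
python3 -c "
from h import *
plan([.487,.332,.085],85.4,n=5)"
```

```text
now [0.4856 0.3351 0.1664] yaw_y 85.8 turn -0.4 tilt [ 0.14 -0.18  0.  ]
-0.01, -0.01, 0.33, 0, 0, 0.01, 0,
-0.01, -0.01, 0.33, 0, 0, 0.01, 0,
-0.01, -0.01, 0.33, 0, 0, 0.01, 0,
-0.01, -0.01, 0.33, 0, 0, 0.01, 0,
-0.01, -0.01, 0.33, 0, 0, 0.01, 0,
```

Emit:
apply_moves:
  moves: [-0.01, -0.02, 0.33, 0, 0, 0.01, 0, -0.01, -0.02, 0.33, 0, 0, 0.01, 0, -0.01, -0.01, 0.33, 0, 0, 0.01, 0, -0.01, -0.01, 0.33, 0, 0, 0.01, 0, -0.01, -0.01, 0.3, 0, 0, 0.01, 0, 0, 0, 0, 0, 0, 0, 0]

```text
t: 4.42
eef_pos: [0.488, 0.3294, 0.079]
orientation: [-0.13, -3.135, -0.002]
contact_force: [-0.5, 0.4, 0.2]
width: 0.0856
```

```bash
python3 -c "
from h import *
plan([.487,.332,.085],85.4,n=1)"
```

```text
now [0.488  0.3294 0.079 ] yaw_y 85.2 turn 0.2 tilt [ 0.06 -0.21  0.  ]
0.02, 0.05, -0.12, 0.01, -0.03, -0.02, 0,
```

Emit:
apply_moves:
  moves: [0.02, 0.05, -0.12, 0, 0, -0.02, 0, 0, 0, 0, 0, 0, 0, 1, 0, 0, 0, 0, 0, 0, 1, 0, 0, 0, 0, 0, 0, 1, 0, 0, 0, 0, 0, 0, 1, 0, 0, 0, 0, 0, 0, 1, 0, 0, 0, 0, 0, 0, 1]
  grip_force: 60

```text
t: 5.3
eef_pos: [0.4879, 0.3336, 0.0875]
orientation: [-0.125, -3.138, -0.006]
contact_force: [-1.0, 1.2, 0.5]
width: 0.0232
```

```bash
python3 -c "
from h import *
s=r.get_state(); print(s['eef_pos'],s['contact_force'],s['width'])
plan([.487,.332,.085],85.4,n=1)
im,D=r.get_image('side');W=world('side',D)
v,u=np.mgrid[0:420,0:560]
m=(u>195)&(u<280)&(v>110)&(v<185)
k=m&(W[...,2]>.038)&(W[...,2]<.052)&(W[...,1]>.29)&(W[...,1]<.38);P=W[k];q=cv2.minAreaRect(P[:,:2].astype(np.float32));print(k.sum(),P.mean(0),q)
"
```

```text
[0.48787654 0.33364673 0.08754263] [-1.03195828  1.15184561  0.50700547] 0.023213542262169023
now [0.4879 0.3336 0.0875] yaw_y 85.4 turn -0.0 tilt [ 0.22 -0.07  0.  ]
0.01, -0.03, 0.05, 0.03, -0.01, 0, 0,
462 [0.48314122 0.3238513  0.04471233] ((0.4866371750831604, 0.32959049940109253), (0.035352643579244614, 0.13312019407749176), 85.49091339111328)
```

Emit:
apply_moves:
  moves: [0, 0, -0.4, 0, 0, 0, 1, 0, 0, -0.7, 0, 0, 0, 1, 0, 0, -0.7, 0, 0, 0, 1, 0, 0, -0.4, 0, 0, 0, 1, 0, 0, 0, 0, 0, 0, 1]

```text
t: 5.98
eef_pos: [0.487, 0.3328, 0.2044]
orientation: [-0.123, -3.137, -0.005]
contact_force: [-0.1, 0.5, -2.7]
width: 0.0232
```

```bash
python3 -c "
from h import *
plan([.565,.035,.185],85.3,n=9,hand=1)"
```

```text
now [0.487  0.3328 0.2044] yaw_y 85.5 turn -0.2 tilt [ 0.17 -0.13  0.  ]
-0.22, -0.65, 0.04, 0, 0, 0, 1,
-0.23, -0.65, 0.04, 0, 0, 0, 1,
-0.23, -0.65, 0.04, 0, 0, 0, 1,
-0.23, -0.65, 0.04, 0, 0, 0, 1,
-0.23, -0.65, 0.04, 0, 0, 0, 1,
-0.23, -0.65, 0.04, 0, 0, 0, 1,
-0.23, -0.65, 0.04, 0, 0, 0, 1,
-0.23, -0.65, 0.04, 0, 0, 0, 1,
-0.23, -0.65, 0.04, 0, 0, 0, 1,
```

Lifted; the force of -2.7 N in z matches the brush's weight.

Emit:
apply_moves:
  moves: [-0.15, -0.4, 0.04, 0, 0, 0, 1, -0.23, -0.65, 0.04, 0, 0, 0, 1, -0.23, -0.65, 0.04, 0, 0, 0, 1, -0.23, -0.65, 0.04, 0, 0, 0, 1, -0.23, -0.65, 0.04, 0, 0, 0, 1, -0.23, -0.65, 0.04, 0, 0, 0, 1, -0.23, -0.65, 0.04, 0, 0, 0, 1, -0.23, -0.65, 0.04, 0, 0, 0, 1, -0.23, -0.5, 0.04, 0, 0, 0, 1, -0.1, -0.2, 0, 0, 0, 0, 1, 0, 0, 0, 0, 0, 0, 1]

```text
t: 7.35
eef_pos: [0.5656, 0.0325, 0.178]
orientation: [-0.118, -3.125, -0.0]
contact_force: [-0.4, 0.4, -1.6]
width: 0.0234
```

```bash
python3 -c "
from h import *
s=r.get_state();print(s['t'],s['joints'].round(2))
plan([.565,.028,.138],85.3,n=4,hand=1)
for n in ('side','top'):
    im,D=r.get_image(n);W=world(n,D); np.savez('/tmp/%s2.npz'%n,W=W,im=im); cv2.imwrite('pics/%s2.png'%n,im)
"
```

```text
7.35 [ 0.43  0.56 -0.84  1.74  0.46  1.07  0.93]
now [0.5656 0.0325 0.178 ] yaw_y 85.7 turn -0.4 tilt [-0.02 -0.83 -0.  ]
0, -0.02, 0.2, 0, -0.03, 0.01, 1,
0, -0.02, 0.2, 0, -0.03, 0.01, 1,
0, -0.02, 0.2, 0, -0.03, 0.01, 1,
0, -0.02, 0.2, 0, -0.03, 0.01, 1,
```

View pics/side2.png

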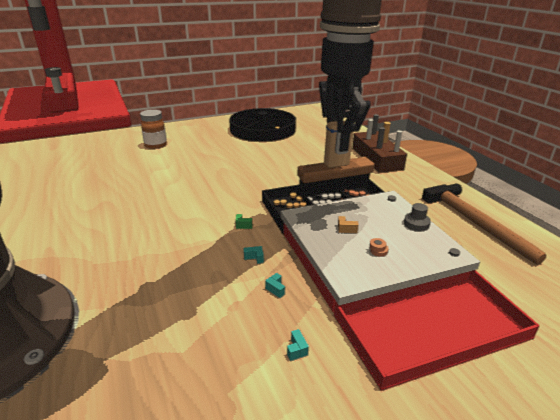

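The brush hangs straight at about (335,170) over the bed's +y end, with the brass at (348,225) and the copper at (379,247) undisturbed. Descending to about 3 mm above the bed.

Emit:
apply_moves:
  moves: [0, -0.02, 0.2, 0, -0.03, 0.01, 1, 0, 0, 0.2, 0, -0.03, 0.01, 1, 0, 0, 0.2, 0, -0.03, 0.01, 1, 0, 0, 0.1, 0, -0.02, 0.01, 1, 0, 0, 0, 0, 0, 0, 1]

```text
t: 8.07
eef_pos: [0.5637, 0.0364, 0.1405]
orientation: [0.116, 3.138, 0.001]
contact_force: [0.6, -0.1, -3.3]
width: 0.0231
```

```bash
python3 -c "
from h import *
s=r.get_state();print(s['contact_force'].round(1))
plan([.565,.028,.136],85.3,n=1,hand=1)
im,D=r.get_image('side');W=world('side',D);v,u=np.mgrid[0:420,0:560]
q=px('side',[.565,.028,.05]);print(q)
cv2.imwrite('pics/s3.png',cv2.resize(im[130:290,240:480],None,fx=3,fy=3))
"
```

```text
[ 0.6 -0.1 -3.3]
now [0.5637 0.0364 0.1405] yaw_y 85.8 turn -0.5 tilt [ 0.06  0.07 -0.  ]
-0.04, -0.17, 0.09, 0.01, 0.01, 0.06, 1,
[[333.45581637 208.25275616]]
```

View pics/s3.png

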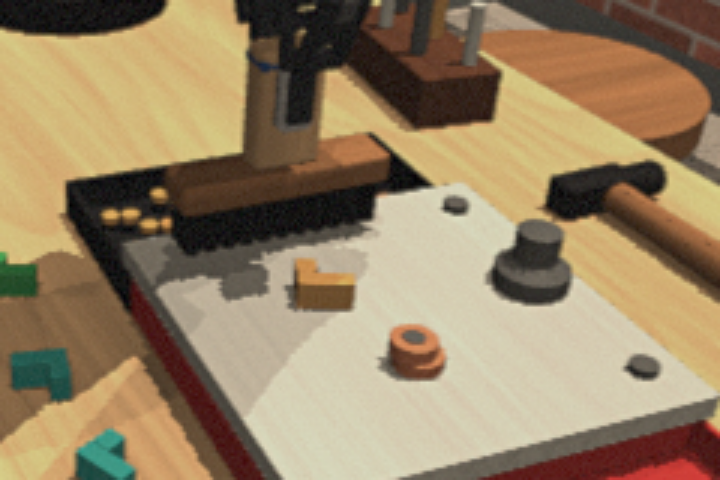

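Emit:
apply_moves:
  moves: [0, -0.1, 0.09, 0, 0, 0.04, 1, 0, -0.2, 0, 0, 0, 0, 1, 0, -0.24, 0, 0, 0, 0, 1, 0, -0.24, 0, 0, 0, 0, 1, 0, -0.24, 0, 0, 0, 0, 1, 0, -0.24, 0, 0, 0, 0, 1]

```text
t: 8.88
eef_pos: [0.559, -0.0311, 0.1367]
orientation: [0.127, 3.136, 0.001]
contact_force: [0.7, -0.3, -2.4]
width: 0.0233
```

```bash
python3 -c "
from h import *
s=r.get_state();print(s['contact_force'].round(1))
e=np.array([.0819,.9966]);C=np.array([.588,-.061])+np.array([.9966,-.0819])*-.03
print((np.array(s['eef_pos'][:2])-C)@e)
plan([*(C-.05*e),.136],85.3,n=7,hand=1)
"
```

```text
[ 0.7 -0.3 -2.4]
0.02743723190441882
now [ 0.559  -0.0311  0.1367] yaw_y 85.4 turn -0.1 tilt [ 0.06  0.17 -0.  ]
0, -0.22, 0, 0, 0, 0, 1,
0, -0.22, 0, 0, 0, 0, 1,
0, -0.22, 0, 0, 0, 0, 1,
0, -0.22, 0, 0, 0, 0, 1,
0, -0.22, 0, 0, 0, 0, 1,
0, -0.22, 0, 0, 0, 0, 1,
0, -0.22, 0, 0, 0, 0, 1,
```

Emit:
apply_moves:
  moves: [0, -0.2, 0, 0, 0, 0, 1, 0, -0.2, 0, 0, 0, 0, 1, 0, -0.2, 0, 0, 0, 0, 1, 0, -0.2, 0, 0, 0, 0, 1, 0, -0.2, 0, 0, 0, 0, 1, 0, -0.2, 0, 0, 0, 0, 1, 0, -0.1, 0, 0, 0, 0, 1]

```text
t: 9.75
eef_pos: [0.5533, -0.1006, 0.1367]
orientation: [0.128, 3.136, 0.002]
contact_force: [0.5, 1.1, -2.0]
width: 0.0235
```

```bash
python3 -c "
from h import *
s=r.get_state();print(s['contact_force'].round(1))
e=np.array([.0819,.9966]);C=np.array([.588,-.061])+np.array([.9966,-.0819])*-.03
print((np.array(s['eef_pos'][:2])-C)@e)
plan([*(C-.14*e),.136],85.3,n=7,hand=1)
im,D=r.get_image('side');cv2.imwrite('pics/s4.png',cv2.resize(im[150:350,280:540],None,fx=2.8,fy=2.8))
"
```

```text
[ 0.5  1.1 -2. ]
-0.04233272359019735
now [ 0.5533 -0.1006  0.1367] yaw_y 85.3 turn -0.0 tilt [ 0.09  0.17 -0.  ]
0, -0.28, 0, 0, 0, 0, 1,
0, -0.28, 0, 0, 0, 0, 1,
0, -0.28, 0, 0, 0, 0, 1,
0, -0.28, 0, 0, 0, 0, 1,
0, -0.28, 0, 0, 0, 0, 1,
0, -0.28, 0, 0, 0, 0, 1,
0, -0.28, 0, 0, 0, 0, 1,
```

View pics/s4.png

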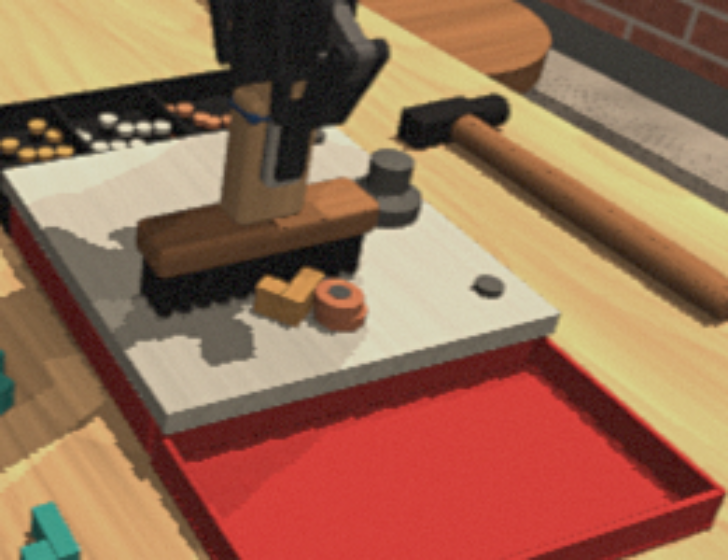

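The brass leads at crop pixel (290,297). The copper has drifted toward the brush's +x end, at (340,303). I'll back off slightly, shift the brush about 14 mm to +x (still clear of the die), and sweep on.

Emit:
apply_moves:
  moves: [0, 0.15, 0, 0, 0, 0, 1, -0.15, 0, 0, 0, 0, 0, 1, -0.12, 0, 0, 0, 0, 0, 1, 0, -0.12, 0, 0, 0, 0, 1, 0, -0.2, 0, 0, 0, 0, 1, 0, -0.2, 0, 0, 0, 0, 1, 0, -0.2, 0, 0, 0, 0, 1, 0, -0.15, 0, 0, 0, 0, 1]

```text
t: 10.8
eef_pos: [0.565, -0.1394, 0.1368]
orientation: [0.126, 3.135, 0.003]
contact_force: [0.1, 2.2, -2.0]
width: 0.0235
```

```bash
python3 -c "
from h import *
s=r.get_state();print(s['contact_force'].round(1))
e=np.array([.0819,.9966]);x=np.array([.9966,-.0819]);C=np.array([.588,-.061])
d=np.array(s['eef_pos'][:2])-C;print(d@x,d@e)
plan([*(C-.015*x-.14*e),.136],85.3,n=7,hand=1)
im,D=r.get_image('side');cv2.imwrite('pics/s5.png',cv2.resize(im[150:350,280:540],None,fx=2.8,fy=2.8))
"
```

```text
[ 0.1  2.2 -2. ]
-0.01649614335697383 -0.08006328584490223
now [ 0.565  -0.1394  0.1368] yaw_y 85.4 turn -0.1 tilt [ 0.11  0.2  -0.  ]
0, -0.17, 0, 0, 0, 0, 1,
0, -0.17, 0, 0, 0, 0, 1,
0, -0.17, 0, 0, 0, 0, 1,
0, -0.17, 0, 0, 0, 0, 1,
0, -0.17, 0, 0, 0, 0, 1,
0, -0.17, 0, 0, 0, 0, 1,
0, -0.17, 0, 0, 0, 0, 1,
```

View pics/s5.png

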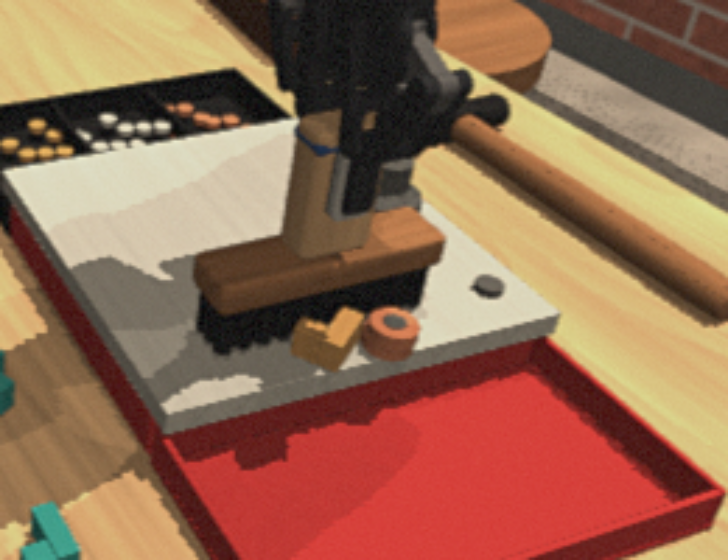

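Both pieces are ahead of the face and near the edge, with the brass at (327,340) and the copper at (392,332). Pushing them over.

Emit:
apply_moves:
  moves: [0, -0.14, 0, 0, 0, 0, 1, 0, -0.16, 0, 0, 0, 0, 1, 0, -0.16, 0, 0, 0, 0, 1, 0, -0.16, 0, 0, 0, 0, 1, 0, -0.16, 0, 0, 0, 0, 1, 0, -0.16, 0, 0, 0, 0, 1, 0, -0.14, 0, 0, 0, 0, 1, 0, -0.1, 0, 0, 0, 0, 1, 0, 0, 0, 0, 0, 0, 1, 0, 0, 0, 0, 0, 0, 1]

```text
t: 12.1
eef_pos: [0.5592, -0.2048, 0.1363]
orientation: [0.129, 3.136, 0.0]
contact_force: [-0.5, 0.5, -3.0]
width: 0.0234
```

```bash
python3 -c "
from h import *
s=r.get_state();print(s['contact_force'].round(1))
e=np.array([.0819,.9966]);x=np.array([.9966,-.0819]);C=np.array([.588,-.061])
d=np.array(s['eef_pos'][:2])-C;print(d@x,d@e)
im,D=r.get_image('side');cv2.imwrite('pics/s6.png',cv2.resize(im[150:370,280:540],None,fx=2.6,fy=2.6))
"
```

```text
[-0.5  0.5 -3. ]
-0.01689734884711742 -0.14561981765242246
```

View pics/s6.png

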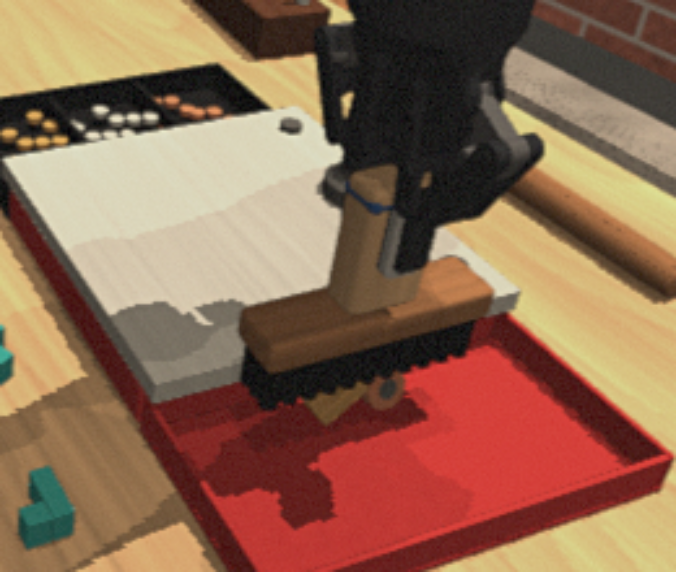

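Both pieces have gone over the edge, with the brass at (338,405) and the copper at (385,390). I'll lift and return, then check the tray from above.

Emit:
apply_moves:
  moves: [0, 0, -0.4, 0, 0, 0, 1, 0, 0, -0.6, 0, 0, 0, 1, 0, 0, -0.5, 0, 0, 0, 1, 0, 0.4, 0, 0, 0, 0, 1, 0, 0.7, 0, 0, 0, 0, 1, 0, 0.7, 0, 0, 0, 0, 1, 0, 0.7, 0, 0, 0, 0, 1, 0, 0.5, 0, 0, 0, 0, 1, 0, 0.2, 0, 0, 0, 0, 1]

```text
t: 13.28
eef_pos: [0.5711, -0.0317, 0.2181]
orientation: [0.119, 3.135, 0.004]
contact_force: [0.4, -1.2, -1.6]
width: 0.0231
```

```bash
python3 -c "
from h import *
s=r.get_state();print(s['t'],s['joints'].round(2))
plan([.4879,.3336,.17],85.4,n=12,hand=1)
im,D=r.get_image('side');W=world('side',D)
hsv=cv2.cvtColor(im,cv2.COLOR_BGR2HSV);e=np.array([.0819,.9966]);x=np.array([.9966,-.0819]);T=np.array([.588,-.061])-.173*e
b=np.stack([(W[...,:2]-T)@x,(W[...,:2]-T)@e,W[...,2]],-1)
m=(abs(b[...,0])<.116)&(abs(b[...,1])<.061)&(b[...,2]>.009)&(b[...,2]<.05)&(hsv[...,0]>8)&(hsv[...,0]<30)
n,l,st,c=cv2.connectedComponentsWithStats(m.astype(np.uint8))
for i in range(1,n):
    if st[i,4]>15: P=b[l==i];print(st[i],P.mean(0).round(3),P.min(0).round(3),P.max(0).round(3))
t=r.get_image('top')[0]
A=cv2.resize(im[190:370,290:540],(550,396));B=cv2.resize(t[100:240,370:450],(226,396));cv2.imwrite('pics/s7.png',np.hstack([A,B]))
"
```

```text
13.275 [ 0.57  0.52 -0.87  1.69  0.43  1.13  1.07]
now [ 0.5711 -0.0317  0.2181] yaw_y 85.7 turn -0.3 tilt [ 0.17  0.25 -0.  ]
0.18, 0.6, 0.08, 0, 0, 0, 1,
0.18, 0.6, 0.08, 0, 0, 0, 1,
0.19, 0.6, 0.08, 0, 0, 0, 1,
0.19, 0.6, 0.08, 0, 0, 0, 1,
0.19, 0.6, 0.08, 0, 0, 0, 1,
0.19, 0.6, 0.08, 0, 0, 0, 1,
0.19, 0.6, 0.08, 0, 0, 0, 1,
0.19, 0.6, 0.08, 0, 0, 0, 1,
0.19, 0.6, 0.08, 0, 0, 0, 1,
0.19, 0.6, 0.08, 0, 0, 0, 1,
0.19, 0.6, 0.08, 0, 0, 0, 1,
0.19, 0.6, 0.08, 0, 0, 0, 1,
[ 341  259  138   53 2148] [-0.006  0.049  0.035] [-0.116  0.027  0.009] [0.116 0.061 0.047]
```

View pics/s7.png

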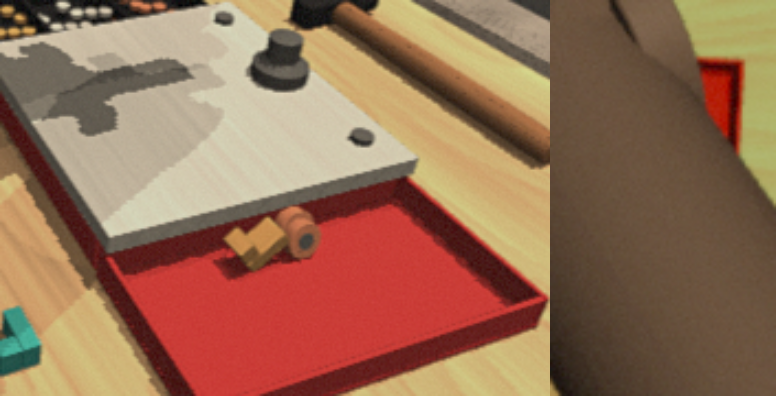

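```bash
python3 -c "
from h import *
im,D=r.get_image('side');W=world('side',D)
hsv=cv2.cvtColor(im,cv2.COLOR_BGR2HSV);e=np.array([.0819,.9966]);x=np.array([.9966,-.0819]);T=np.array([.588,-.061])-.173*e
b=np.stack([(W[...,:2]-T)@x,(W[...,:2]-T)@e,W[...,2]],-1)
v,u=np.mgrid[0:420,0:560]
def reg(a,c,d,f): # crop7 px -> full
    return (u>=290+a/2.2)&(u<=290+c/2.2)&(v>=190+d/2.2)&(v<=190+f/2.2)
S=(hsv[...,1]>90)&(hsv[...,1]<215)&(hsv[...,0]>4)&(hsv[...,0]<30)
for n,R_ in (('brass',reg(222,283,215,272)),('copper',reg(284,322,203,262))):
    m=R_&S;P=b[m];print(n,m.sum(),np.percentile(P,[3,50,97],axis=0).round(3).tolist())
"
```

```text
brass 452 [[-0.038, 0.028, 0.004], [-0.018, 0.036, 0.024], [0.004, 0.061, 0.031]]
copper 281 [[0.001, 0.028, 0.007], [0.012, 0.034, 0.025], [0.026, 0.053, 0.032]]
```

Both pieces rest on the tray floor: bottoms at 4 mm, tops around 32 mm, and inside the walls. Now returning the brush.

Emit:
apply_moves:
  moves: [0.12, 0.35, 0.08, 0, 0, 0, 1, 0.18, 0.6, 0.08, 0, 0, 0, 1, 0.18, 0.6, 0.08, 0, 0, 0, 1, 0.18, 0.6, 0.08, 0, 0, 0, 1, 0.19, 0.6, 0.08, 0, 0, 0, 1, 0.19, 0.6, 0.08, 0, 0, 0, 1, 0.19, 0.6, 0.08, 0, 0, 0, 1, 0.19, 0.6, 0.08, 0, 0, 0, 1, 0.19, 0.6, 0.08, 0, 0, 0, 1, 0.19, 0.6, 0.08, 0, 0, 0, 1, 0.19, 0.6, 0.08, 0, 0, 0, 1, 0.19, 0.5, 0.08, 0, 0, 0, 1, 0.05, 0.2, 0, 0, 0, 0, 1, 0, 0, 0, 0, 0, 0, 1]

```text
t: 15.18
eef_pos: [0.4876, 0.3288, 0.1635]
orientation: [-0.157, -3.137, 0.004]
contact_force: [0.1, -0.2, -2.9]
width: 0.0233
```

```bash
python3 -c "
from h import *
plan([.4879,.3336,.1],85.4,n=4,hand=1)"
```

```text
now [0.4876 0.3288 0.1635] yaw_y 84.3 turn 1.1 tilt [-0.15 -0.01 -0.  ]
0, 0.02, 0.32, 0, 0, -0.04, 1,
0, 0.02, 0.32, 0, 0, -0.04, 1,
0, 0.02, 0.32, 0, 0, -0.04, 1,
0, 0.02, 0.32, 0, 0, -0.04, 1,
```

Emit:
apply_moves:
  moves: [0, 0.03, 0.3, 0, 0, -0.04, 1, 0, 0.03, 0.32, 0, 0, -0.04, 1, 0, 0.02, 0.32, 0, 0, -0.04, 1, 0, 0.02, 0.2, 0, 0, -0.02, 1, 0, 0, 0, 0, 0, 0, 1]

```text
t: 15.8
eef_pos: [0.4896, 0.3291, 0.1009]
orientation: [-0.132, -3.137, 0.01]
contact_force: [0.4, 0.5, -1.8]
width: 0.0233
```

```bash
python3 -c "
from h import *
print(r.get_state()['contact_force'])
plan([.4879,.3336,.088],85.4,n=3,hand=1)"
```

```text
[ 0.41232112  0.45371461 -1.81330443]
now [0.4896 0.3291 0.1009] yaw_y 85.2 turn 0.2 tilt [-0.36 -0.06 -0.  ]
0.01, 0.03, 0.09, -0.01, 0, -0.01, 1,
0.01, 0.03, 0.09, -0.01, 0, -0.01, 1,
0.01, 0.03, 0.09, -0.01, 0, -0.01, 1,
```

Emit:
apply_moves:
  moves: [0.02, 0.07, 0.06, -0.02, 0, 0, 1, 0.01, 0.04, 0.06, -0.02, 0, 0, 1, 0, 0, 0.06, 0, 0, 0, 1, 0, 0, 0.03, 0, 0, 0, 1, 0, 0, 0, 0, 0, 0, 1]

```text
t: 16.42
eef_pos: [0.489, 0.336, 0.091]
orientation: [0.132, 3.138, 0.002]
contact_force: [0.3, -0.8, -3.1]
width: 0.0235
```

```bash
python3 -c "
from h import *
print(r.get_state()['contact_force'])
plan([.4879,.3336,.0875],85.4,n=1,hand=1)"
```

```text
[ 0.27736157 -0.83332554 -3.06832689]
now [0.489 0.336 0.091] yaw_y 85.2 turn 0.2 tilt [ 0.08  0.03 -0.  ]
0.02, -0.05, 0.07, 0.01, 0, -0.03, 1,
```

Emit:
apply_moves:
  moves: [0.02, -0.04, 0.05, 0, 0, 0, 1, 0, 0, 0.03, 0, 0, 0, 1, 0, 0, 0, 0, 0, 0, 1]

```text
t: 16.8
eef_pos: [0.4878, 0.3338, 0.0876]
orientation: [0.132, 3.138, 0.001]
contact_force: [-0.9, 0.0, -2.0]
width: 0.0232
```

Emit:
apply_moves:
  moves: [0, 0, 0.02, 0, 0, 0, 1, 0, 0, 0, 0, 0, 0, 1]

```text
t: 17.05
eef_pos: [0.4879, 0.3339, 0.0877]
orientation: [0.133, 3.137, 0.001]
contact_force: [-1.2, -0.9, -1.2]
width: 0.0236
```

Emit:
apply_moves:
  moves: [0, 0, 0.01, 0, 0, 0, 1, 0, 0, 0, 0, 0, 0, 0.6, 0, 0, 0, 0, 0, 0, 0.3, 0, 0, 0, 0, 0, 0, 0, 0, 0, 0, 0, 0, 0, 0, 0, 0, 0, 0, 0, 0, 0, 0, 0, 0, 0, 0, 0, 0]

```text
t: 17.92
eef_pos: [0.4885, 0.3345, 0.0873]
orientation: [0.133, 3.136, 0.003]
contact_force: [-0.4, 0.0, -0.7]
width: 0.0852
```

Emit:
apply_moves:
  moves: [0, 0, -0.3, 0, 0, 0, 0, 0, 0, -0.6, 0, 0, 0, 0, 0, 0, -0.9, 0, 0, 0, 0, 0, 0, -0.9, 0, 0, 0, 0, 0.6, 0, -0.2, 0, 0, 0, 0, 0.9, 0, 0, 0, 0, 0, 0, 0.5, 0, 0, 0, 0, 0, 0, 0, 0, 0, 0, 0, 0, 0]

```text
t: 18.92
eef_pos: [0.3853, 0.3447, 0.2447]
orientation: [0.13, 3.132, 0.011]
contact_force: [-0.1, -0.1, -0.5]
width: 0.0852
```

```bash
python3 -c "
from h import *
im,D=r.get_image('side');W=world('side',D);t,Dt=r.get_image('top');Wt=world('top',Dt)
for w in (W,Wt):
  for lo,hi in((.112,.126),(.038,.055)):
    k=(w[...,2]>lo)&(w[...,2]<hi)&(abs(w[...,1]-.33)<.05)&(abs(w[...,0]-.487)<.1);P=w[k]
    if k.sum()>9: print(k.sum(),P.mean(0).round(4),cv2.minAreaRect(P[:,:2].astype(np.float32)))
o=np.zeros((600,760,3),np.uint8);A=cv2.resize(im[90:390,200:540],(680,600));cv2.imwrite('pics/s8.png',A)
cv2.imwrite('pics/t8.png',t)
"
```

```text
126 [0.4861 0.3256 0.1177] ((0.48724737763404846, 0.3284030258655548), (0.02258884161710739, 0.04000869765877724), 87.20089721679688)
483 [0.4841 0.3237 0.0452] ((0.48802095651626587, 0.3311211168766022), (0.03804228454828262, 0.13442830741405487), 85.1860122680664)
255 [0.4876 0.3324 0.1197] ((0.4881887435913086, 0.33401429653167725), (0.02507941797375679, 0.04215635731816292), 84.87088012695312)
749 [0.4867 0.3312 0.0461] ((0.4886256754398346, 0.333925724029541), (0.03545793145895004, 0.13398069143295288), 85.3114013671875)
```

View pics/s8.png

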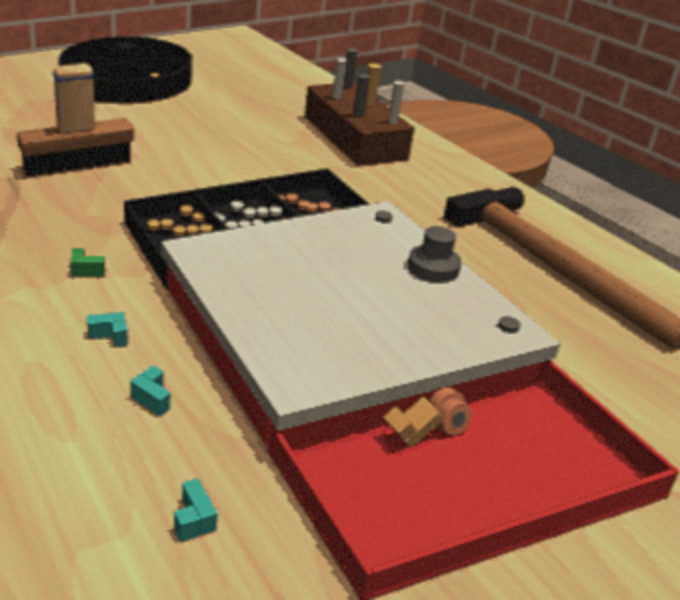

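View pics/t8.png

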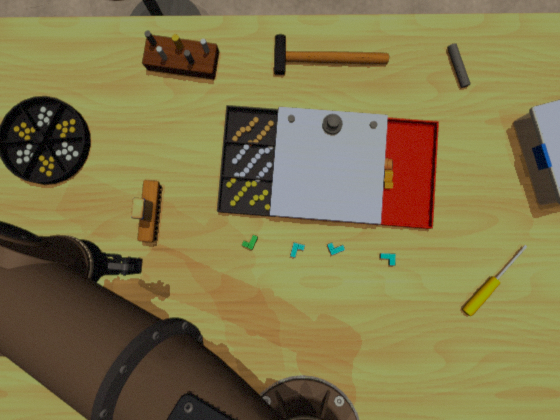

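The brush stands upright where it was, and both pieces are in the red tray at top-view pixels (388,163) and (389,180). The decoys have not moved. Handing in.

```bash
python3 -c "
from station import r
s=r.get_state();print(s['t'],s['joint_vel'].round(3),r.job_done())"
```

```text
the job is handed in; nothing more can be done
19.025 [ 0.004  0.022  0.022 -0.01   0.007 -0.004  0.001] None
```

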